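# Release a battery pack from its bench charger with the two-key catch

## Robot

A 7-joint arm with a two-finger parallel gripper is mounted at the origin on the work surface. World frame = base frame: x ahead of the robot, y to its left, z up, the work surface at z = 0. Lengths are in m, angles in rad, forces in N, time in s.
With the tool pointing down it reaches from about 0.4 to 0.85 m from the base axis. Payload 10.4 kg.
Tool frame: the origin (TCP) lies between the finger pads; the fingertips stand tip_extent ahead of it and the grasp point (between the pads) lies 2 mm behind it (tip_extent is the distance from the TCP to the fingertips, in m); z points along the fingers, y is the direction in which the jaws open and shut (so a half turn about z gives the same grasp; the last joint's range is limited). The gripper opens to 87 mm and grips with 3 to 60 N. Pads are 19 mm wide; open, the fingers measure 117 mm over their backs; the gripper's body (75 mm by 190 mm) begins 51 mm behind the grasp point.
Start: joints at [-0.023, 0.332, -0.065, 1.46, 0.022, 1.35, -0.088], TCP at [0.625, 0, 0.24] pointing down, gripper open.
Joint ranges: [-2.6, 2.6], [-0.5, 2.12], [-1.47, 1.34], [0.16, 2.42], [-1.27, 4.41], [0.06, 2.06], [-2.6, 2.6]. Speed limits (rad/s): [2.22, 2.22, 2.79, 2.79, 3.14, 3.14, 3.14].

## Interface

Orientations are given as a unit quaternion [x, y, z, w].
In Python, from bench import read_state, camera, camera_params, close_job, tip_extent gives the robot as it stands. The module is installed in compiled form; this text tells all that it offers.
- The arm moves only by the tool send_rows, never from a script. Its argument "steps" is a list of rows, each a list of 7 numbers: the turn, a rotation vector about the tool's x, y, z in degrees, then the shift along the tool's x, y, z in m, then the gripper's target within -1 to 1 (shut at 1, half-way at 0, fully open at -1). In form: [[ax, ay, az, x, y, z, jaw], ...]. A call has exactly 10 rows; each row shifts and turns the pose as measured when the row begins, along the tool's axes as they then stand; what a row does not reach is not made up. A row lasts 1/10 s, in which the tool goes at most 50 mm and 8.59 degrees, less where a joint would pass 70% of its speed; a pose out of reach is approached as far as the arm can. A call with a gripper value outside its range is refused whole. The fingers move at their own pace and stop on an object; "force" is the grip in N (left out, the last holds). Time passes only in rows, so rows that do not move let the fingers close, or fill a call up. It gives the time, the measured TCP pose, the force and the opening at its end, in the units of the state.
- read_state(): the state, without advancing time (a new reading comes with each control period).
- camera(name): name is "scene" or "side" or "wrist"; returns (picture, depth): 400x640x3 uint8, blue, green, red; 400x640 float32, m along the optical axis (not along the pixel's ray), 0 where there is no reading.
- camera_params(name): a dict with "camera_matrix" (3x3 intrinsics, pixels), "dist" ([k1, k2, p1, p2, k3] as OpenCV has them; the pictures are not rectified), "world_from_camera" (4x4, takes a point from camera to world coordinates). Camera axes: x right, y down, z forward; pixel columns grow to the right and rows downward; lengths in m; the calibration is good to about 2 mm. A picture is of the moment at which its call begins: read the wrist's pose just before it. camera_params takes no time and is no camera call; for the wrist camera it gives the pose at the moment of the call.
- close_job(): hands the job in, once; it reports no verdict.
The state is a dict: "time": time; "joint_positions": joint angles; "joint_vel": joint speeds; "joint_torque": joint torques, N m; "ee_pos": TCP position; "eef_rot": TCP orientation; "ft_force": force on the tool from outside, world axes, zero at the start; "torque": the same for the moment, N m; "width": finger opening in m.
Only numpy, scipy, OpenCV 4.12 (cv2) and the standard library are available. Lean on these libraries where they do the work, as an engineer would, in place of code of your own. Each camera call takes 0.05 s, during which the arm holds its last target.

## Task

One of the two chargers on the bench has a battery pack in its cradle. With the two fingertips, press both round release keys on top of that charger together and hold them down until the cradle has slid all the way out, then let the keys come up and move clear. Only press the keys: do not push, pinch or lift the pack, and leave the empty charger and everything else on the bench alone.

Things in the scene. Friction and masses are not known exactly. Their poses are not given: they have to be found in the camera images.
- charger_full: the loaded battery charger, fixed to the bench. Rear housing 100 x 130 x 66 mm (x, y, z) with two round keys on its flat top; in front of it a low shelf with a sliding cradle that carries a battery pack. Origin on the bench, under the middle of the housing's front face: the housing spans x 0 to +100 mm, y -65 to +65 mm; the cradle lies on the -x side and slides towards -x. z is up. Keys' axes at x +45 mm, y +31 and -31 mm
- key_left_top (a point): centre of the top face of the release key on the loaded charger's +y side: round cap 26 mm across, standing 16 mm above the housing's top (82 mm above the bench) when up; the two keys' centres are 62 mm apart. It moves down with the key
- key_right_top (a point): the same for the key on the charger's -y side
- key_left (a joint): travel of the +y key, m: 0 up, 0.007 fully down. Springs back by itself; 1.2 N starts it, 4 N takes it fully down (both keys together 8 N). Its catch lets go beyond about 0.0045
- key_right (a joint): the same for the -y key
- cradle (a joint): how far the loaded charger's cradle has slid out, m: 0 latched in, 0.045 fully out. Each key's catch alone holds it; with both keys fully down, a damped spring slides it out by itself in about 4 s, and it stays out
- pack: the battery pack, loose in the loaded charger's cradle: 76 x 72 x 60 mm, about 0.45 kg, its top 85 mm above the bench. Origin under its centre; it rides 46 mm in front (-x) of the charger's origin at first, 91 mm when the cradle is out
- charger_empty: a second charger of the same make and size, with no pack in its cradle, fixed to the bench; same frame and keys. Leave it alone
- idle_key_left (a joint): travel of the empty charger's +y key, as above
- idle_key_right (a joint): travel of the empty charger's -y key, as above
- paint_jar: small closed paint jar, 42 mm across, 60 mm tall, stands beside the loaded charger; bystander; origin under its centre
- tape_roll: roll of tape lying flat, 52 mm across, 24 mm high, beside the empty charger; bystander; origin under its centre
- screwdriver: screwdriver, 120 mm long, lying on the bench; bystander
- cup: steel cup, 76 mm across, 90 mm tall; bystander; origin under its centre
- decoy: carved wooden duck, 170 mm long, 111 mm tall; bystander; origin under its middle
- spray_can: spray can, 60 mm across, 170 mm tall; bystander; origin under its centre
- wrench: wrench, 170 mm long, lying on the bench; bystander
Not all that is in view belongs to the job. Leave any blue or red look-alike of the pack alone.

How it is judged:
On the way, in this order (a step that is already met when the one before it is completed fails the run):
1. both keys of the loaded charger are down together with the cradle still in (value of joint each of key_left, key_right above 0.004 m and value of joint cradle below 0.02 m), for 0.1 s.
2. both keys are still down when the cradle has come fully out (over 42 of 45 mm) (value of joint each of key_left, key_right above 0.004 m and value of joint cradle above 0.042 m), for 0.1 s.
At the end, for the whole second after the job is handed in: the loaded charger's cradle is out by more than 42 mm, both its keys are up again (within 1.5 mm), and the pack sits upright and at rest in the cradle (within 8 mm along and 6 mm across of where the cradle carries it) (value of joint cradle above 0.042 m and value of joint each of key_left, key_right below 0.0015 m and z of pack in the frame of charger_full between 0.018 and 0.032 m and x of pack in the frame of charger_full between -0.099 and -0.083 m and y of pack in the frame of charger_full between -0.006 and 0.006 m and angle between pack's own z axis and vertical below 0.1 rad and linear speed of pack below 0.02 m/s); the robot touches nothing.
It fails at once if a key was let go before the cradle was out (value of joint cradle between 0.006 and 0.036 m and value of joint any of key_left, key_right below 0.002 m).
It fails at once if a key of the empty charger was pressed (value of joint any of idle_key_left, idle_key_right above 0.0025 m).
It fails at once if the pack was lifted or tipped (15 mm, 0.25 rad) (z of pack in the frame of charger_full above 0.04 m or angle between pack's own z axis and vertical above 0.25 rad).
It fails at once if the robot pushed or pinched the pack (over 4 N) (contact force between any of the fingers, the arm and pack above 4 N).
It fails at once if a bystander was moved more than 30 mm (distance of any of paint_jar, tape_roll, screwdriver, cup, decoy, spray_can, wrench from where it was at the start of the episode above 0.03 m).
It also fails if it takes over 38 s, if anything falls off the work surface, if the arm or the gripper's body presses on something with over 40 N, if the wrist force passes 120 N, or if a joint passes its speed limit or range.

## Working session

There is one attempt and no reset: what is moved stays moved. The work goes in short steps, Python scripts to look and compute and a tool call to move; the robot and the scene stay as the last step left them, time stands still between calls to the robot, and variables do not carry over. Pictures are saved under pics/ and viewed, and the job is handed in when it is done.

Besides the shell and the picture viewer there is one more tool, called after "Emit:" by a JSON object that holds its "method" and its "body". send_rows: Moves the arm, as the interface text tells. Its arguments: {"type":"object","properties":{"steps":{"type":"array"},"force":{"type":"number"}},"required":["steps"]}

```bash
mkdir -p pics
python3 - <<'E'
from bench import *
import cv2, numpy as np
print(read_state(), tip_extent)
for n in("scene","side","wrist"):
    p=camera_params(n); im,d=camera(n)
    cv2.imwrite(f"pics/{n}0.png",im); np.savez(f"{n}0.npz",im=im,d=d,K=p["camera_matrix"],D=p["dist"],T=p["world_from_camera"])
E
```

```text
{'time': 0.0, 'joint_positions': array([-0.0225942 ,  0.33286011, -0.06472493,  1.46092002,  0.02163738,
        1.34988245, -0.08848574]), 'joint_vel': array([ 0.00059371,  0.00163421, -0.00013613, -0.00086351, -0.00030316,
        0.00088974,  0.00050727]), 'joint_torque': array([-1.20520472e-04, -6.23245955e+01,  2.44190963e-02, -3.89891267e+01,
       -6.13984605e-02,  3.97891912e-02,  1.87085252e-04]), 'ee_pos': array([ 6.24651807e-01, -4.76533635e-06,  2.38771506e-01]), 'eef_rot': array([ 7.07085123e-01,  7.07128106e-01, -5.16489865e-04, -4.52231534e-04]), 'ft_force': array([-0.53782787,  0.55335538, -1.10803243]), 'torque': array([-0.00454501, -0.01393545, -0.03597188]), 'width': 0.08730560077359573} 0.017
```

View pics/scene0.png

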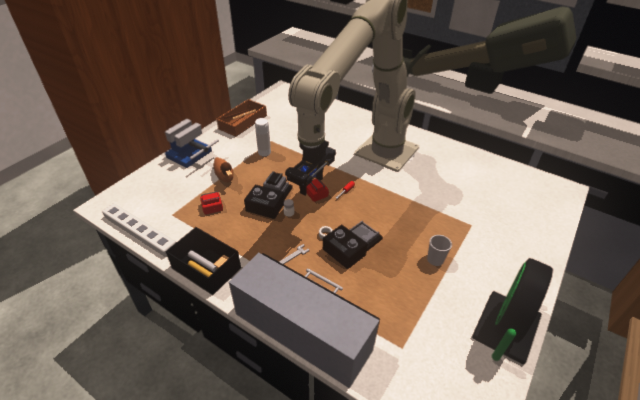

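View pics/side0.png

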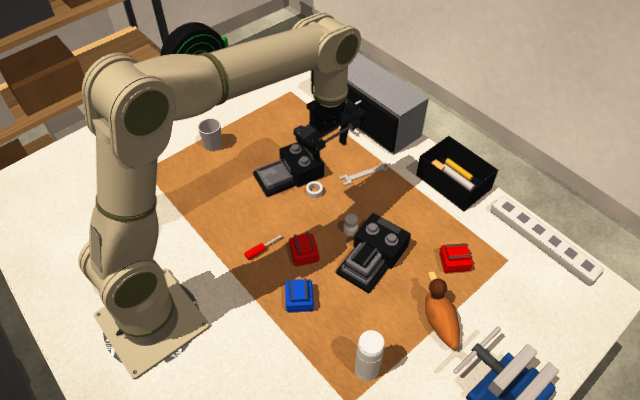

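View pics/wrist0.png

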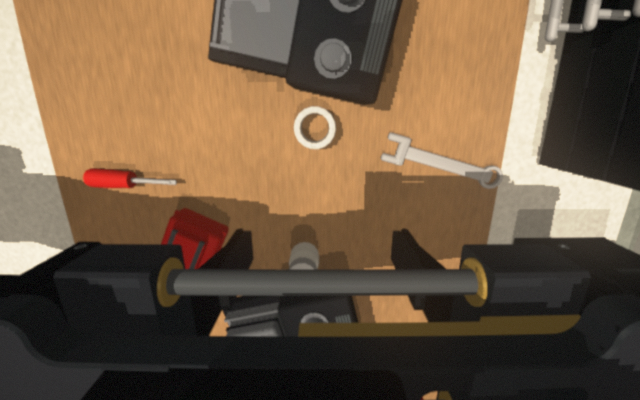

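The side view shows two chargers. One is at (375,250), with a dark grey block standing in its cradle at (365,258). The other is at (290,168), with a flat, empty tray at (272,178). The first fits charger_full, and I'll confirm it in enlarged crops.

Run:
```python
import cv2, numpy as np
s=cv2.imread("pics/side0.png"); c=cv2.imread("pics/scene0.png")
cv2.imwrite("pics/side_c.png",cv2.resize(s[200:300,325:425],None,fx=6,fy=6,interpolation=cv2.INTER_CUBIC))
cv2.imwrite("pics/scene_c.png",cv2.resize(c[160:230,230:310],None,fx=8,fy=8,interpolation=cv2.INTER_CUBIC))
```

```text
(no output)
```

View pics/side_c.png

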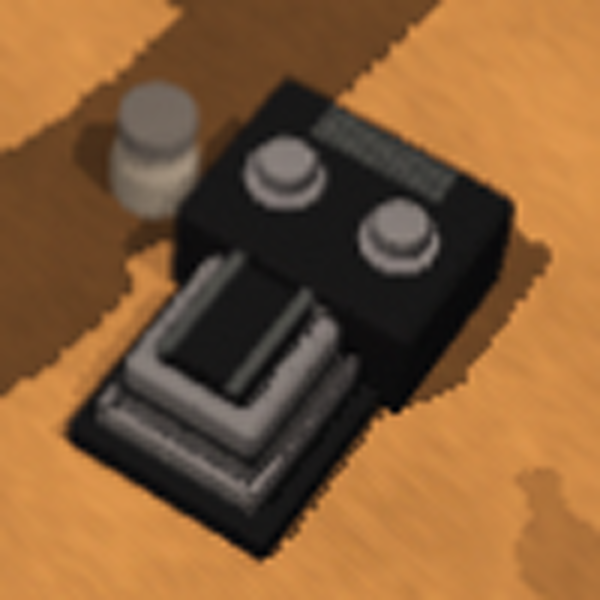

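View pics/scene_c.png

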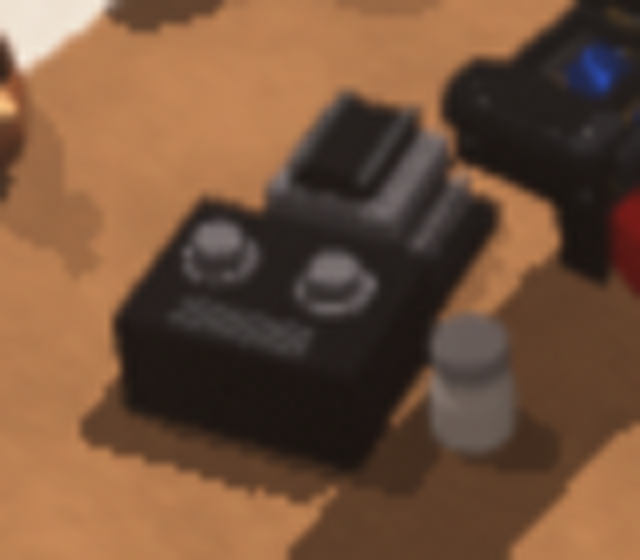

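The crops confirm it. The loaded charger has a pack in its cradle. Its key tops are at about (373.2,226.3) and (392.2,237) in side, and (257.1,190) and (271.6,193.9) in scene. The jar is beside it.

```bash
cat > h.py <<'E'
import cv2, numpy as np
def ray(f,uv):
    K,D,T=f["K"],np.array(f["D"]),f["T"]
    n=cv2.undistortPoints(np.array([[uv]],float),K,D)[0,0]
    return T[:3,:3]@[n[0],n[1],1],T[:3,3]
def atz(f,uv,z):
    r,o=ray(f,uv); return o+r*(z-o[2])/r[2]
def bydepth(f,uv):
    r,o=ray(f,uv); u,v=np.round(uv).astype(int); return o+r*np.median(f["d"][v-1:v+2,u-1:u+2])
E
python3 - <<'E'
from h import *
np.set_printoptions(precision=4,suppress=True)
for n,l in (("side",[(373.2,226.3),(392.2,237)]),("scene",[(257.1,190),(271.6,193.9)])):
    f=np.load(n+"0.npz"); P=[atz(f,p,.082) for p in l]
    print(n,P,[bydepth(f,p) for p in l]); d=P[1]-P[0]; print(np.linalg.norm(d),np.degrees(np.arctan2(d[1],d[0])))
    for uv in ([(351,221)] if n=="side" else []): print("jar",atz(f,uv,.06))
    print("cam",f["T"][:3,3])
E
```

```text
side [array([ 0.6134, -0.1985,  0.082 ]), array([ 0.6272, -0.2586,  0.082 ])] [array([ 0.6142, -0.1979,  0.0807]), array([ 0.6281, -0.2579,  0.0805])]
0.06162212255775769 -77.05191823293411
jar [ 0.5914 -0.1331  0.06  ]
cam [-0.0452 -0.7503  1.2348]
scene [array([ 0.6314, -0.2507,  0.082 ]), array([ 0.6171, -0.1898,  0.082 ])] [array([ 0.6315, -0.2505,  0.0822]), array([ 0.6178, -0.1893,  0.0828])]
0.06250119269936112 103.17755445263366
cam [1.5261 0.6281 1.1659]
```

The two views disagree by about 8 mm, so I'll take a closer wrist look. I'll turn the tool to the final yaw (+77° about tool z) and pull back towards the base so the camera sees the keys.

Run:
```python
from h import *
f=np.load("side0.npz")
print("spray top",atz(f,(371,340),.17),"duck head",atz(f,(438,287),.11)); 
w=np.load("wrist0.npz"); print(w["T"],w["K"])
```

```text
spray top [ 0.34280384 -0.45998781  0.17      ] duck head [ 0.58812699 -0.45258698  0.11      ]
[[ 9.99997990e-01  7.67236371e-04 -1.85213172e-03  6.23489126e-01]
 [ 1.88679451e-04 -9.55787300e-01 -2.94058841e-01  8.26726336e-02]
 [-1.99585661e-03  2.94057901e-01 -9.55785524e-01  3.84156686e-01]
 [ 0.00000000e+00  0.00000000e+00  0.00000000e+00  1.00000000e+00]] [[286.88833056   0.         321.68918217]
 [  0.         286.88833056 196.84719586]
 [  0.           0.           1.        ]]
```

Emit:
{"method": "send_rows", "body": {"steps": [[0,0,0,-0.038,-0.024,0,-0.08],[0,0,0,-0.038,-0.024,0,-0.08],[0,0,0,-0.038,-0.024,0,-0.08],[0,0,0,-0.038,-0.024,0,-0.08],[0,0,0,-0.038,-0.024,0,-0.08],[0,0,0,-0.038,-0.024,0,-0.08],[0,0,0,-0.034,-0.024,0,-0.08],[0,0,8.5,0,0,0,-0.08],[0,0,8.5,0,0,0,-0.08],[0,0,8.5,0,0,0,-0.08]]}}

```text
time: 1.15
ee_pos: [0.4474, -0.2717, 0.2356]
eef_rot: [0.845, 0.534, -0.002, -0.002]
ft_force: [-0.1, 0.5, -0.5]
width: 0.0469
```

Emit:
{"method": "send_rows", "body": {"steps": [[0,0,8.5,0,0,0,-0.08],[0,0,8.5,0,0,0,-0.08],[0,0,8.5,0,0,0,-0.08],[0,0,8.5,0,0,0,-0.08],[0,0,8.5,0,0,0,-0.08],[0,0,8.5,0,0,0,-0.08],[0,0,0,0,0,0,-0.08],[0,0,0,0,0,0,-0.08],[0,0,0,0,0,0,-0.08],[0,0,0,0,0,0,-0.08]]}}

```text
time: 2.15
ee_pos: [0.4458, -0.2715, 0.2338]
eef_rot: [0.993, 0.118, -0.004, -0.002]
ft_force: [-0.3, -0.1, 0.2]
width: 0.047
```

Run:
```python
from bench import *
import cv2, numpy as np
from scipy.spatial.transform import Rotation as R
s=read_state(); n="wrist"
p=camera_params(n); im,d=camera(n)
cv2.imwrite(f"pics/{n}1.png",im); np.savez(f"{n}1.npz",im=im,d=d,K=p["camera_matrix"],D=p["dist"],T=p["world_from_camera"])
print(s["time"],s["ee_pos"],s["width"],s["ft_force"],R.from_quat(s["eef_rot"]).as_matrix().round(4))
```

```text
2.15 [ 0.44580976 -0.27153709  0.23376623] 0.04704478499499537 [-0.34320926 -0.05152219  0.18019803] [[ 0.9722  0.234  -0.0086]
 [ 0.234  -0.9722  0.0039]
 [-0.0075 -0.0059 -1.    ]]
```

View pics/wrist1.png

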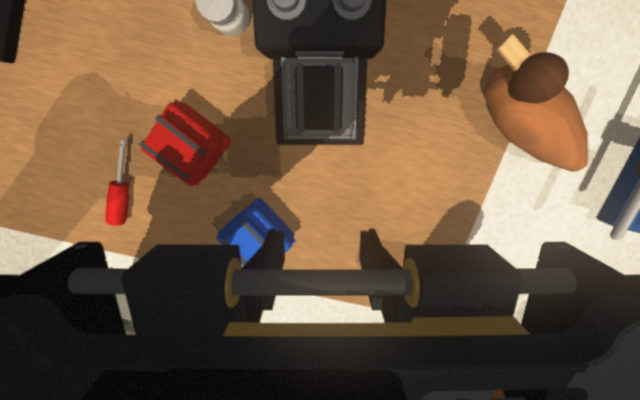

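The keys are only at the top edge of the picture, at (286,2) and (352,2). I'll move 80 mm forward.

Emit:
{"method": "send_rows", "body": {"steps": [[0,0,0,0.02,0,0,-0.08],[0,0,0,0.02,0,0,-0.08],[0,0,0,0.02,0,0,-0.08],[0,0,0,0.02,0,0,-0.08],[0,0,0,0,0,0,-0.08],[0,0,0,0,0,0,-0.08],[0,0,0,0,0,0,-0.08],[0,0,0,0,0,0,-0.08],[0,0,0,0,0,0,-0.08],[0,0,0,0,0,0,-0.08]]}}

```text
time: 3.2
ee_pos: [0.5236, -0.2541, 0.2335]
eef_rot: [0.993, 0.12, -0.004, -0.002]
ft_force: [-0.2, 0.2, 0.1]
width: 0.047
```

Run:
```python
from bench import *
import cv2, numpy as np
from scipy.spatial.transform import Rotation as R
s=read_state(); n="wrist"
p=camera_params(n); im,d=camera(n)
np.savez(f"{n}2.npz",im=im,d=d,K=p["camera_matrix"],D=p["dist"],T=p["world_from_camera"])
cv2.imwrite("pics/wrist2.png",im)
cv2.imwrite("pics/wrist2c.png",cv2.resize(im[20:170,230:430],None,fx=4,fy=4,interpolation=cv2.INTER_CUBIC))
print(s["time"],s["ee_pos"],s["width"],s["ft_force"],R.from_quat(s["eef_rot"]).as_matrix().round(4))
```

```text
3.2 [ 0.52358398 -0.25411124  0.23348536] 0.04699839300479898 [-0.2132086   0.23853864  0.0818947 ] [[ 0.9712  0.2379 -0.0088]
 [ 0.238  -0.9713  0.0037]
 [-0.0077 -0.0057 -1.    ]]
```

View pics/wrist2c.png

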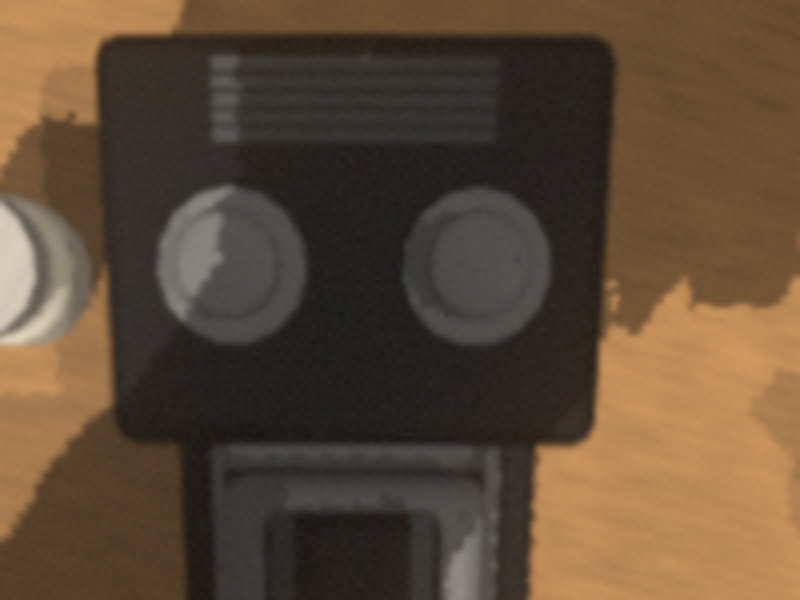

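View pics/wrist2.png

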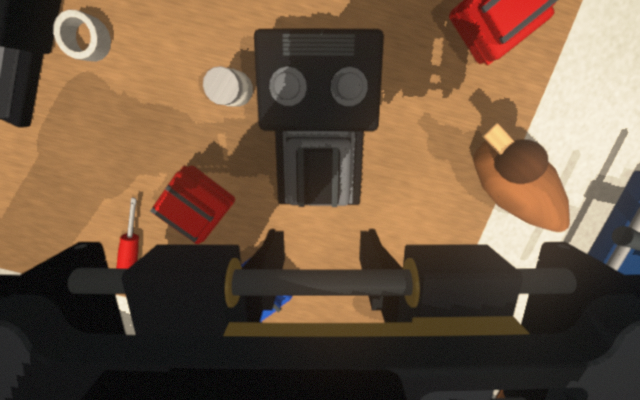

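Enlarged, the cap tops are round faces with centres at about (286.8,85.4) on the left and (349.6,85.2) on the right.

Run:
```python
from h import *
np.set_printoptions(precision=4,suppress=True)
f=np.load("wrist2.npz")
L,Rr=[atz(f,p,.082) for p in((286.8,85.4),(349.6,85.2))]
print(L,Rr,bydepth(f,(286.8,85.4)),bydepth(f,(349.6,85.2)))
d=L-Rr;print(np.linalg.norm(d),np.degrees(np.arctan2(d[1],d[0])))
x,y=np.array([.9712,.238]),np.array([.2379,-.9713]); m=((L+Rr)/2)[:2]
t=m-[.52358,-.25411]; print("tool shift",x@t,y@t,m, "tool y angle",np.degrees(np.arctan2(.9713,-.2379)))
```

```text
[ 0.6126 -0.1946  0.082 ] [ 0.6272 -0.2536  0.082 ] [ 0.6126 -0.1946  0.0821] [ 0.6272 -0.2536  0.0822]
0.06082928409995623 103.90259338631738
tool shift 0.10068913296243198 -0.006239306097638184 [ 0.6199 -0.2241] tool y angle 103.76248870395442
```

The wrist fix has the key midpoint at (0.620,-0.224), at the right height (82 mm), and the yaw is already within 0.2°. The key spacing comes out at 60.8 mm against 62, and the midpoint agrees with the mean of the other two cameras. I'll go over the keys and partway down.

Emit:
{"method": "send_rows", "body": {"steps": [[0,0,0,0.025,-0.002,0,-0.08],[0,0,0,0.025,-0.002,0,-0.08],[0,0,0,0.025,-0.002,0,-0.08],[0,0,0,0.026,0,0,-0.08],[0,0,0,0,0,0.025,-0.08],[0,0,0,0,0,0.025,-0.08],[0,0,0,0,0,0.025,-0.08],[0,0,0,0,0,0.025,-0.08],[0,0,0,0,0,0,-0.08],[0,0,0,0,0,0,-0.08]]}}

```text
time: 4.25
ee_pos: [0.6234, -0.2243, 0.1319]
eef_rot: [0.993, 0.119, -0.002, -0.002]
ft_force: [-0.0, -0.0, 1.0]
width: 0.0473
```

```bash
cat > chk.py <<'E'
from bench import *
import numpy as np
from scipy.spatial.transform import Rotation as R
np.set_printoptions(precision=4,suppress=True)
s=read_state(); M=R.from_quat(s["eef_rot"]).as_matrix()
t=np.array([.6199,-.2241,.082])-(s["ee_pos"]+M[:,2]*tip_extent)
print(s["time"],s["ee_pos"],s["width"],s["ft_force"],s["torque"],"\n",M,"\ntip to keytop, tool axes",M.T@t)
E
python3 chk.py
python3 - <<'E'
from bench import *
import cv2,numpy as np
im,_=camera("side"); c,_=camera("scene"); w,_=camera("wrist")
a=cv2.resize(im[190:290,325:425],(400,400),interpolation=cv2.INTER_CUBIC)
b=cv2.resize(c[150:230,230:310],(400,400),interpolation=cv2.INTER_CUBIC)
cv2.imwrite("pics/p3.png",np.hstack([a,b])); cv2.imwrite("pics/w3.png",w)
E
```

```text
4.25 [ 0.6234 -0.2243  0.1319] 0.04734852463701295 [-0.0277 -0.0256  0.9929] [-0.0069  0.1055  0.0121] 
 [[ 0.9718  0.2359 -0.0048]
 [ 0.2359 -0.9718  0.0026]
 [-0.0041 -0.0037 -1.    ]] 
tip to keytop, tool axes [-0.0031 -0.0009  0.0329]
```

View pics/p3.png

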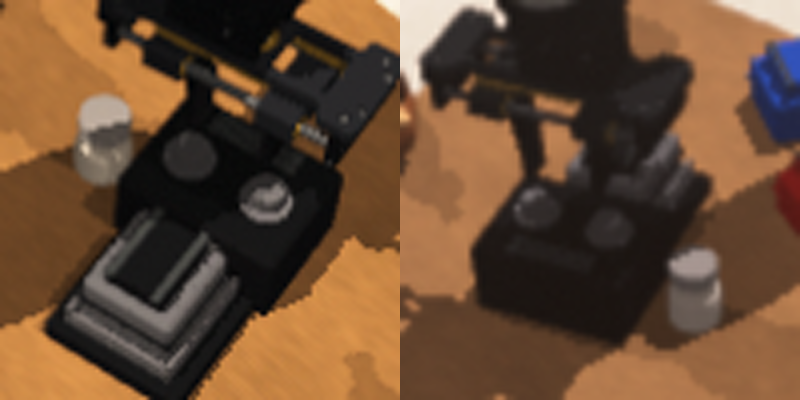

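View pics/w3.png

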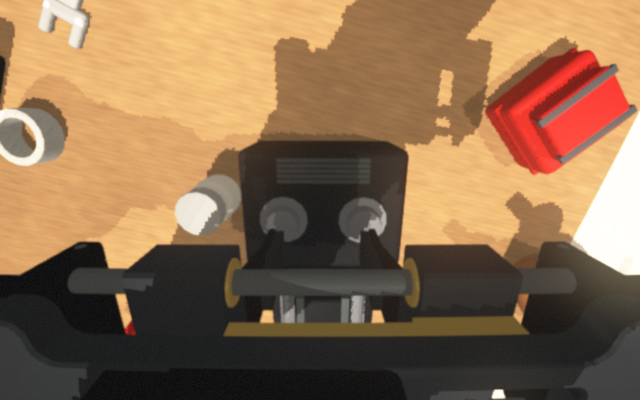

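Both tips line up with the keys, allowing for parallax: tips at about (278,235) and (368,235), caps at (283,218) and (362,218). I'll correct -3 mm along tool x and descend to about 7 mm above the keys.

Emit:
{"method": "send_rows", "body": {"steps": [[0,0,0,-0.003,-0.001,0,-0.08],[0,0,0,0,0,0.007,-0.08],[0,0,0,0,0,0.007,-0.08],[0,0,0,0,0,0.007,-0.08],[0,0,0,0,0,0.006,-0.08],[0,0,0,0,0,0,-0.08],[0,0,0,0,0,0,-0.08],[0,0,0,0,0,0,-0.08],[0,0,0,0,0,0,-0.08],[0,0,0,0,0,0,-0.08]]}}

```text
time: 5.4
ee_pos: [0.6216, -0.2246, 0.1061]
eef_rot: [0.993, 0.119, 0.0, -0.001]
ft_force: [-1.1, 0.4, -0.8]
width: 0.0471
```

```bash
python3 chk.py
python3 - <<'E'
from bench import *
import cv2,numpy as np
im,_=camera("side"); c,_=camera("scene"); w,_=camera("wrist")
a=cv2.resize(im[190:290,325:425],(400,400),interpolation=cv2.INTER_CUBIC)
b=cv2.resize(c[150:230,230:310],(400,400),interpolation=cv2.INTER_CUBIC)
cv2.imwrite("pics/p4.png",np.hstack([a,b])); cv2.imwrite("pics/w4.png",cv2.resize(w[170:300,220:430],(800,495),interpolation=cv2.INTER_CUBIC))
E
```

```text
5.4 [ 0.6216 -0.2246  0.1061] 0.04712502288119764 [-1.1144  0.4114 -0.7524] [-0.0423  0.1208 -0.0183] 
 [[ 0.9718  0.2358  0.0005]
 [ 0.2358 -0.9718  0.0013]
 [ 0.0008 -0.0011 -1.    ]] 
tip to keytop, tool axes [-0.0015 -0.0008  0.0071]
```

View pics/p4.png

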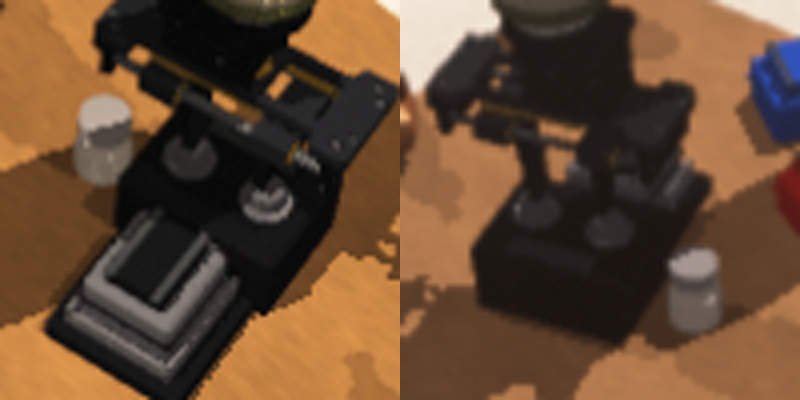

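View pics/w4.png

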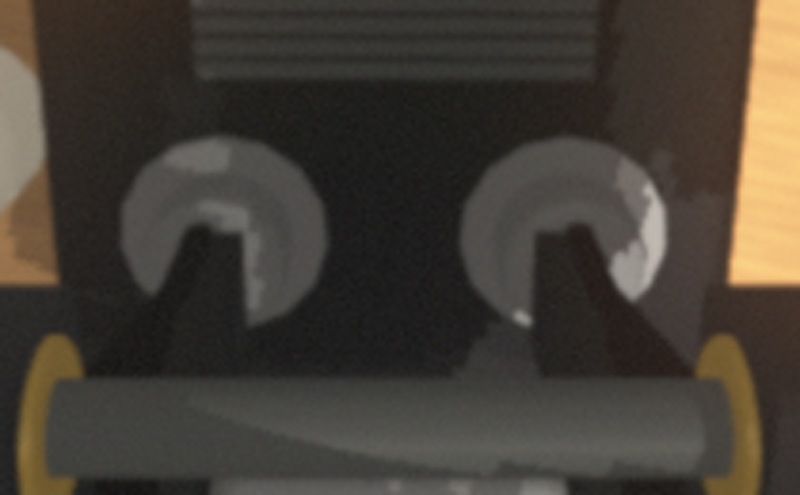

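Both tips are over the caps with the cradle still in. Now I'll press down slowly.

Emit:
{"method": "send_rows", "body": {"steps": [[0,0,0,-0.001,-0.0005,0.002,-0.08],[0,0,0,0,0,0.002,-0.08],[0,0,0,0,0,0.002,-0.08],[0,0,0,0,0,0.002,-0.08],[0,0,0,0,0,0.002,-0.08],[0,0,0,0,0,0.002,-0.08],[0,0,0,0,0,0.002,-0.08],[0,0,0,0,0,0.002,-0.08],[0,0,0,0,0,0.001,-0.08],[0,0,0,0,0,0.001,-0.08]]}}

```text
time: 6.55
ee_pos: [0.6206, -0.2243, 0.0926]
eef_rot: [0.993, 0.119, 0.001, -0.001]
ft_force: [-4.8, 1.4, 9.8]
width: 0.047
```

```bash
python3 chk.py
```

```text
6.55 [ 0.6206 -0.2243  0.0926] 0.04700804731027849 [-4.8002  1.4115  9.7928] [0.3502 1.2467 0.0049] 
 [[ 0.9718  0.2356  0.0021]
 [ 0.2356 -0.9718  0.0017]
 [ 0.0025 -0.0011 -1.    ]] 
tip to keytop, tool axes [-0.0006 -0.0004 -0.0064]
```

Emit:
{"method": "send_rows", "body": {"steps": [[0,0,0,0,0,0.002,-0.08],[0,0,0,0,0,0.002,-0.08],[0,0,0,0,0,0.0015,-0.08],[0,0,0,0,0,0.0015,-0.08],[0,0,0,0,0,0.0015,-0.08],[0,0,0,0,0,0.0015,-0.08],[0,0,0,0,0,0.0015,-0.08],[0,0,0,0,0,0.0015,-0.08],[0,0,0,0,0,0.0015,-0.08],[0,0,0,0,0,0.0015,-0.08]]}}

```text
time: 7.55
ee_pos: [0.6205, -0.2244, 0.0924]
eef_rot: [0.993, 0.118, 0.003, -0.001]
ft_force: [-6.7, 3.1, 13.8]
width: 0.0469
```

```bash
python3 chk.py;  python3 - <<'E'
from bench import *
import cv2,numpy as np
im,_=camera("side"); c,_=camera("scene")
a=cv2.resize(im[190:290,325:425],(400,400),interpolation=cv2.INTER_CUBIC)
b=cv2.resize(c[150:230,230:310],(400,400),interpolation=cv2.INTER_CUBIC)
cv2.imwrite("pics/p5.png",np.hstack([a,b]))
E
```

```text
7.55 [ 0.6205 -0.2244  0.0924] 0.04686455505642433 [-6.6598  3.1364 13.7957] [0.4516 1.7184 0.0699] 
 [[ 0.972   0.2351  0.0056]
 [ 0.2351 -0.972   0.003 ]
 [ 0.0062 -0.0016 -1.    ]] 
tip to keytop, tool axes [-0.0006 -0.0004 -0.0066]
```

View pics/p5.png

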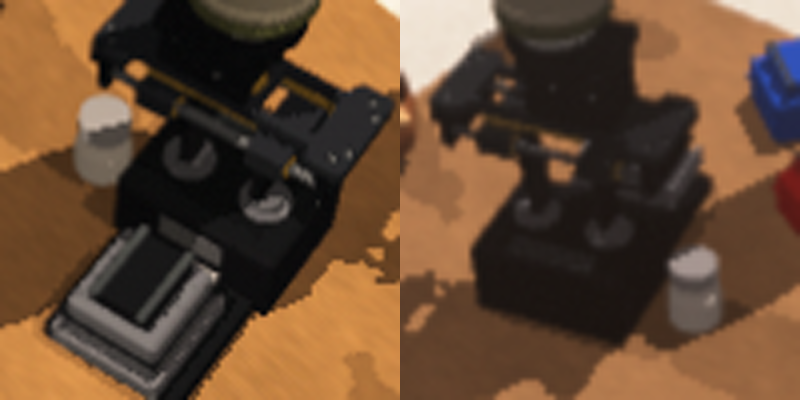

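The keys have bottomed out: z has stalled and the force is 14 N. The cradle is sliding out, so I keep holding.

Emit:
{"method": "send_rows", "body": {"steps": [[0,0,0,0,0,0.0014,-0.08],[0,0,0,0,0,0.0014,-0.08],[0,0,0,0,0,0.0014,-0.08],[0,0,0,0,0,0.0014,-0.08],[0,0,0,0,0,0.0014,-0.08],[0,0,0,0,0,0.0014,-0.08],[0,0,0,0,0,0.0014,-0.08],[0,0,0,0,0,0.0014,-0.08],[0,0,0,0,0,0.0014,-0.08],[0,0,0,0,0,0.0014,-0.08]]}}

```text
time: 8.65
ee_pos: [0.6205, -0.2244, 0.0925]
eef_rot: [0.993, 0.118, 0.005, -0.001]
ft_force: [-6.1, 1.9, 12.5]
width: 0.047
```

```bash
python3 chk.py
```

```text
8.65 [ 0.6205 -0.2244  0.0925] 0.04703577556853541 [-6.0668  1.8939 12.4626] [0.4893 1.5294 0.0299] 
 [[ 0.972   0.2349  0.0087]
 [ 0.2348 -0.972   0.004 ]
 [ 0.0094 -0.0018 -1.    ]] 
tip to keytop, tool axes [-0.0006 -0.0004 -0.0065]
```

Steady. I'll hold for longer.

Emit:
{"method": "send_rows", "body": {"steps": [[0,0,0,0,0,0.0015,-0.08],[0,0,0,0,0,0.0015,-0.08],[0,0,0,0,0,0.0015,-0.08],[0,0,0,0,0,0.0015,-0.08],[0,0,0,0,0,0.0015,-0.08],[0,0,0,0,0,0.0015,-0.08],[0,0,0,0,0,0.0015,-0.08],[0,0,0,0,0,0.0015,-0.08],[0,0,0,0,0,0.0015,-0.08],[0,0,0,0,0,0.0015,-0.08]]}}

```text
time: 9.65
ee_pos: [0.6204, -0.2244, 0.0925]
eef_rot: [0.993, 0.118, 0.006, -0.002]
ft_force: [-6.0, 2.1, 14.0]
width: 0.0468
```

Emit:
{"method": "send_rows", "body": {"steps": [[0,0,0,0,0,0.0015,-0.08],[0,0,0,0,0,0.0015,-0.08],[0,0,0,0,0,0.0015,-0.08],[0,0,0,0,0,0.0015,-0.08],[0,0,0,0,0,0.0015,-0.08],[0,0,0,0,0,0.0015,-0.08],[0,0,0,0,0,0.0015,-0.08],[0,0,0,0,0,0.0015,-0.08],[0,0,0,0,0,0.0015,-0.08],[0,0,0,0,0,0.0015,-0.08]]}}

```text
time: 10.65
ee_pos: [0.6204, -0.2244, 0.0925]
eef_rot: [0.993, 0.118, 0.008, -0.002]
ft_force: [-6.3, 3.1, 13.8]
width: 0.047
```

```bash
python3 chk.py;  python3 - <<'E'
from bench import *
import cv2,numpy as np
im,d=camera("side"); p=camera_params("side")
np.savez("side6.npz",im=im,d=d,K=p["camera_matrix"],D=p["dist"],T=p["world_from_camera"])
cv2.imwrite("pics/p6.png",cv2.resize(im[190:290,325:425],(600,600),interpolation=cv2.INTER_CUBIC))
E
```

```text
10.65 [ 0.6204 -0.2244  0.0925] 0.046976269067554755 [-6.3401  3.129  13.7873] [0.4573 1.6762 0.0497] 
 [[ 0.972   0.2345  0.0151]
 [ 0.2345 -0.9721  0.0062]
 [ 0.0161 -0.0025 -0.9999]] 
tip to keytop, tool axes [-0.0006 -0.0004 -0.0065]
```

View pics/p6.png

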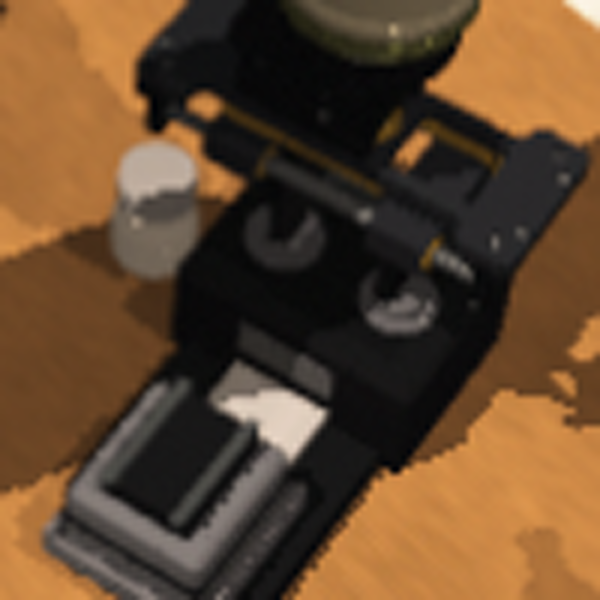

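The cradle is well out. I'll hold for two more seconds, then check that it has stopped and measure how far it came.

Emit:
{"method": "send_rows", "body": {"steps": [[0,0,0,0,0,0.0015,-0.08],[0,0,0,0,0,0.0015,-0.08],[0,0,0,0,0,0.0015,-0.08],[0,0,0,0,0,0.0015,-0.08],[0,0,0,0,0,0.0015,-0.08],[0,0,0,0,0,0.0015,-0.08],[0,0,0,0,0,0.0015,-0.08],[0,0,0,0,0,0.0015,-0.08],[0,0,0,0,0,0.0015,-0.08],[0,0,0,0,0,0.0015,-0.08]]}}

```text
time: 11.7
ee_pos: [0.6203, -0.2245, 0.0925]
eef_rot: [0.993, 0.118, 0.009, -0.003]
ft_force: [-6.5, 3.1, 13.8]
width: 0.047
```

Emit:
{"method": "send_rows", "body": {"steps": [[0,0,0,0,0,0.0015,-0.08],[0,0,0,0,0,0.0015,-0.08],[0,0,0,0,0,0.0015,-0.08],[0,0,0,0,0,0.0015,-0.08],[0,0,0,0,0,0.0015,-0.08],[0,0,0,0,0,0.0015,-0.08],[0,0,0,0,0,0.0015,-0.08],[0,0,0,0,0,0.0015,-0.08],[0,0,0,0,0,0.0015,-0.08],[0,0,0,0,0,0.0015,-0.08]]}}

```text
time: 12.7
ee_pos: [0.6203, -0.2245, 0.0925]
eef_rot: [0.993, 0.118, 0.011, -0.003]
ft_force: [-6.3, 2.9, 13.5]
width: 0.0471
```

```bash
python3 chk.py;  python3 - <<'E'
from bench import *
from h import *
im,d=camera("side"); p=camera_params("side")
np.savez("side7.npz",im=im,d=d,K=p["camera_matrix"],D=p["dist"],T=p["world_from_camera"])
# pack-top templates between frames
g=lambda n:cv2.cvtColor(np.load(n)["im"],cv2.COLOR_BGR2GRAY)
f=np.load("side7.npz")
def sub(n,q):
    r=cv2.matchTemplate(g(n),g(q)[240:276,344:376],cv2.TM_CCOEFF_NORMED)[200:290,310:390]
    return cv2.minMaxLoc(r)[1:4:2]
print([sub(n,"side7.npz") for n in("side6.npz","side7.npz")])
# charger frame: origin = keymid -0.045*ex
ex=np.array([.9716,.2366]); ey=np.array([-.2366,.9716]); o=np.array([.6199,-.2241])-.045*ex
for n in("side0.npz","side7.npz"):
    f=np.load(n); v,u=np.mgrid[200:310,320:420]; uv=np.stack([u.ravel(),v.ravel()],1).astype(float)
    nn=cv2.undistortPoints(uv[:,None],f["K"],np.array(f["D"]))[:,0]
    P=np.c_[nn,np.ones(len(nn))]*f["d"][200:310,320:420].ravel()[:,None]@f["T"][:3,:3].T+f["T"][:3,3]
    q=np.c_[(P[:,:2]-o)@ex,(P[:,:2]-o)@ey,P[:,2]]
    m=(q[:,2]>.078)&(q[:,2]<.092)&(q[:,0]<-.002)&(abs(q[:,1])<.05)
    print(n,m.sum(),q[m].min(0),q[m].max(0),q[m].mean(0))
cv2.imwrite("pics/p7.png",cv2.resize(im[190:310,315:435],(600,600),interpolation=cv2.INTER_CUBIC))
E
```

```text
12.7 [ 0.6203 -0.2245  0.0925] 0.04707771231532775 [-6.3073  2.8683 13.5408] [0.4949 1.7052 0.0443] 
 [[ 0.972   0.2342  0.021 ]
 [ 0.2341 -0.9722  0.0083]
 [ 0.0224 -0.0031 -0.9997]] 
tip to keytop, tool axes [-0.0005 -0.0004 -0.0065]
[(0.9983899593353271, (34, 40)), (1.0, (34, 40))]
side0.npz 347 [-0.07908365 -0.02433094  0.07844932] [-0.01454911  0.02276117  0.09116662] [-0.04811178 -0.00163874  0.08440233]
side7.npz 369 [-0.1244785  -0.02424419  0.07811979] [-0.05744912  0.02330607  0.09159462] [-0.09259971 -0.00136081  0.08424517]
```

View pics/p7.png

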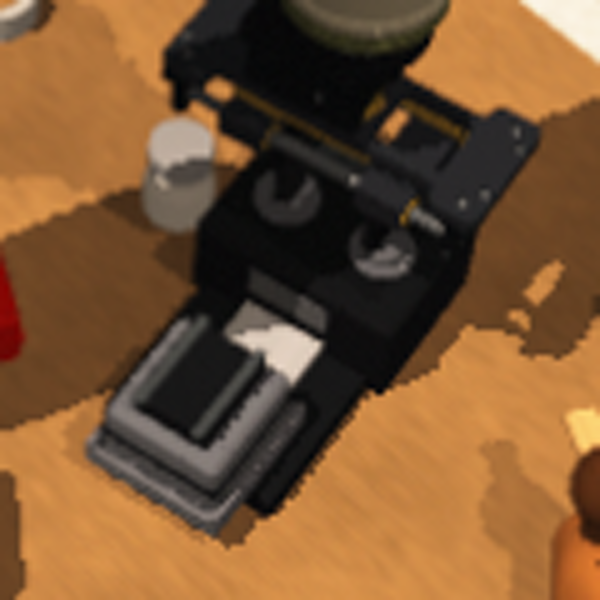

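The cradle has stopped: the pack sits at the same place in frames 2 s apart. It has moved about 44.5 mm, to x = -92.6 mm in the charger's frame. I'll lift off slowly at first, then move clear.

Emit:
{"method": "send_rows", "body": {"steps": [[0,0,0,0,0,-0.003,-0.08],[0,0,0,0,0,-0.005,-0.08],[0,0,0,0,0,-0.008,-0.08],[0,0,0,0,0,-0.015,-0.08],[0,0,0,0,0,-0.02,-0.08],[0,0,0,0,0,-0.025,-0.08],[0,0,0,0,0,-0.025,-0.08],[0,0,0,0,0,-0.025,-0.08],[0,0,0,0,0,0,-0.08],[0,0,0,0,0,0,-0.08]]}}

```text
time: 13.75
ee_pos: [0.6174, -0.2258, 0.2294]
eef_rot: [0.993, 0.118, 0.012, -0.002]
ft_force: [0.1, 0.2, -0.1]
width: 0.0471
```

```bash
python3 chk.py;  python3 - <<'E'
from bench import *
from h import *
for n in ("side","wrist"):
    im,d=camera(n); p=camera_params(n)
    np.savez(n+"8.npz",im=im,d=d,K=p["camera_matrix"],D=p["dist"],T=p["world_from_camera"])
    cv2.imwrite(f"pics/{n}8.png",cv2.resize(im[190:310,315:435],(600,600),interpolation=cv2.INTER_CUBIC) if n=="side" else im)
ex=np.array([.9716,.2366]); ey=np.array([-.2366,.9716]); o=np.array([.6199,-.2241])-.045*ex
for n in("side0.npz","side8.npz"):
    f=np.load(n); v,u=np.mgrid[200:310,320:420]; uv=np.stack([u.ravel(),v.ravel()],1).astype(float)
    nn=cv2.undistortPoints(uv[:,None],f["K"],np.array(f["D"]))[:,0]
    P=np.c_[nn,np.ones(len(nn))]*f["d"][200:310,320:420].ravel()[:,None]@f["T"][:3,:3].T+f["T"][:3,3]
    q=np.c_[(P[:,:2]-o)@ex,(P[:,:2]-o)@ey,P[:,2]]
    m=(q[:,2]>.078)&(q[:,2]<.092)&(q[:,0]<-.002)&(abs(q[:,1])<.05)
    print(n,q[m].mean(0))
    for s in(1,-1):
        k=(np.hypot(q[:,0]-.045,q[:,1]-s*.031)<.010)&(q[:,2]<.1); print("key",s,k.sum(),np.median(q[k,2]) if k.any() else 0)
E
```

```text
13.75 [ 0.6174 -0.2258  0.2294] 0.04707345080037114 [ 0.1007  0.2068 -0.1218] [ 0.0033  0.1116 -0.0072] 
 [[ 0.972   0.2339  0.0235]
 [ 0.2338 -0.9723  0.0075]
 [ 0.0246 -0.0018 -0.9997]] 
tip to keytop, tool axes [-0.0008 -0.0008  0.1305]
side0.npz [-0.04811178 -0.00163874  0.08440233]
key 1 34 0.08139708576667204
key -1 35 0.08190759895499444
side8.npz [-0.09235599 -0.00125171  0.08409011]
key 1 35 0.08142409567562736
key -1 34 0.08180924358609154
```

View pics/side8.png

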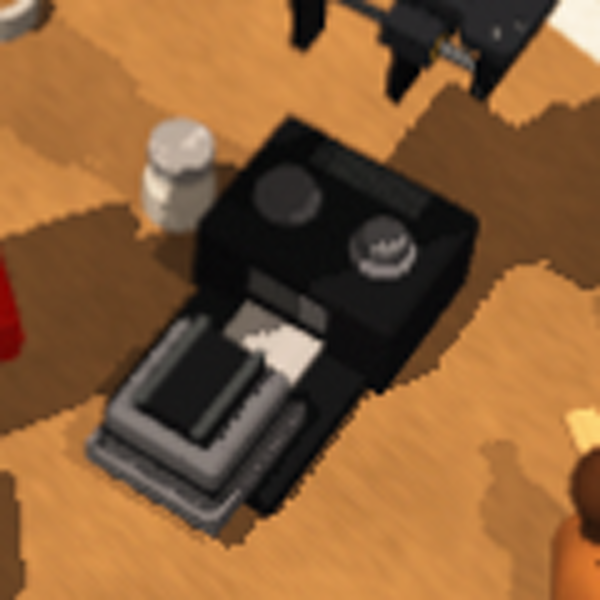

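View pics/wrist8.png

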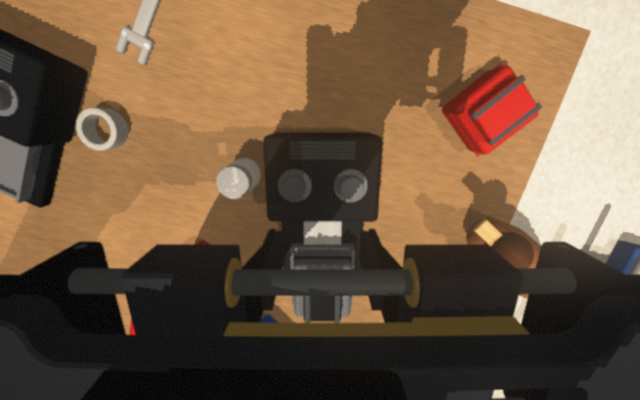

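The keys are up at 81.4 and 81.8 mm, the same as at the start. The cradle has stayed out, the pack is upright, and the gripper is clear. Handing in.

```bash
python3 -c "
from bench import *
print(close_job())"
```

```text
the job is handed in; nothing more can be done
None
```

I pressed both keys of the loaded charger together with the two fingertips and held them at about 13 N, above the 8 N needed. I kept holding until the cradle had stopped, about 7 s in all, then lifted straight off. I handed the job in at about 14 s of the 38 s allowed.

**Last checks:**
- **Cradle:** the pack moved about 44 mm, from -48 to -92 mm in the charger's frame, and did not move between frames 2 s apart.
- **Pack:** its top is level at 84 mm, so it is upright in the cradle.
- **Keys:** both tops are back at 81.4 and 81.8 mm, the same as before the press.
- **Arm:** the wrist force is about 0, with the fingertips 130 mm above the keys.
- **Bystanders:** the jar, tape roll, empty charger and duck looked undisturbed in the pictures. I did not measure them, and I did not re-check the cup, spray can or screwdriver, which the arm did not touch.

**Disagreements:**
- My first key positions from the side and scene cameras differed by about 8 mm. I used a closer wrist-camera fix, which matched their mean; its key spacing came out at 60.8 mm instead of 62.
- During the hold the tool tilted by about 1.2° and there was a sideways force of about 6 N, with no visible effect on the keys.

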